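# Lock the belt tensioner of a bench seed tumbler back with its pin

## Task

The drive belt of the seed tumbler is to be renewed, so its sprung tensioner arm must be locked back. Take the steel lock pin out of the tool block and put its nose into the eye of the tensioner arm, swing the arm with it, against the spring, until the eye stands over the lock hole in the sloping deck, then push the pin fully home through the eye into the hole and let go, so that the pin holds the arm back. Leave the other tools, the pot and the seed jar where they are.

Things in the scene. Friction and masses are not known exactly. Their poses are not given: they have to be found in the camera images.
- pin_grip (a point): Lock pin: bare steel, 112 mm long, 240 g, standing in one of the tool block's three holes; it draws straight up out. This point is the middle of its round ringed grip (24 mm diameter, 62 mm long; hold at any yaw). z points along the pin from nose to grip. The grip sits on a flange (34 mm diameter, 4 mm thick) whose underside is 35 mm below this point.
- pin_tip (a point): The lock pin's nose end, on its axis, 81 mm from pin_grip, same axes. The shank between nose and flange is 46 mm long, 12 mm in diameter, its last 9 mm tapering to 5 mm.
- tensioner_eye (a point): Eye at the end of the tensioner arm's longer leg: a steel bush 32 mm across, 16 mm tall, with a plain 15 mm through hole; its lower face clears the deck by 10 mm. This point is on the hole's axis at the bush's top face, 100 mm from the pivot axis; z points out of the deck along the hole. It swings on an arc about the pivot, parallel to the deck.
- lock_hole (a point): Lock hole, 15 mm round and 26 mm deep, square into the tumbler's sloping drive deck, a bright ring round its mouth. This point is the centre of its mouth in the deck surface, 100 mm from the pivot axis; z points square out of the deck (28 degrees from vertical), x up the slope. With the pin home its flange rests on the eye's bush and its nose is 20 mm deep here.
- tensioner_pivot (a point): The arm's pivot axis where it meets the deck surface; z points square out of the deck, x up the slope.
- tensioner (a joint): Angle of the sprung tensioner arm, rad: 0 at rest on its stop; grows as the eye is swung up the slope to the lock hole (clockwise seen from above the deck). 0.70: eye over the lock hole; 0.95: far stop. The spring always drives it back to 0, with about 3.6 N at the eye at rest and 7.4 N over the hole.
- tumbler: The tumbler's cream wedge housing, fixed, 300 mm deep, 312 mm wide, 75 mm high at its low front edge, 194 mm at the back; origin on the bench, 28 mm in front of its middle; x to its back, z up. The open deck carries two pulleys and the arm's idler, all less than 48 mm above it, and at its right rear a spindle whose drive dog stands 63 mm above it.
- tool_block: Wooden tool block, fixed, 200 x 64 x 60 mm, origin under its middle, x along its length. Three 15 mm holes, 56 mm deep, on its centre line at x = -65, 0 and 65 mm hold the lock pin, screwdriver and nut driver in any order; the pin's flange rests on the block's top.
- screwdriver: Screwdriver standing in the tool block: waisted black handle 31 mm in diameter, its top 92 mm above the block, no flange; origin at the blade's end. Bystander.
- nut_driver: Nut driver standing in the tool block: waisted black handle 26 mm in diameter, its top 76 mm above the block; origin at the shank's end. Bystander.
- pot: The tumbler's aluminium pot, about 140 mm across and 130 mm high, standing on the bench; origin under its middle. Bystander.
- seed_jar: Glass jar with a white cap, 68 mm across, 100 mm high, standing on the bench; origin under its middle. Bystander.
Things that resemble listed ones, but are neither listed nor needed, are in the scene too. Of the things that look like the part that bears pin_grip, the middle-sized one is meant.

How it is judged:
On the way, in this order (a step that is already met when the one before it is completed fails the run):
1. the pin's nose is in the arm's eye, the arm still near its rest (z of pin_tip in the frame of tensioner_eye between -0.04 and -0.006 m and x of pin_tip in the frame of tensioner_eye between -0.009 and 0.009 m and y of pin_tip in the frame of tensioner_eye between -0.009 and 0.009 m and value of joint tensioner below 0.35 rad), for 0.1 s.
2. the arm is swung back to the lock hole with the pin in its eye (value of joint tensioner above 0.62 rad and z of pin_tip in the frame of tensioner_eye below -0.004 m and distance between pin_tip and tensioner_eye below 0.055 m), for 0.1 s.
At the end, for the whole second after the job is handed in: The pin stands square to the deck (within 9 degrees) through the arm's eye and in the lock hole, its nose within 6 mm of the hole's axis and at least 15 mm below the deck surface (fully home is 20 mm), and by itself holds the arm still at 0.70 rad (0.62 to 0.78), with the robot clear (value of joint tensioner between 0.62 and 0.78 rad and z of pin_tip in the frame of lock_hole below -0.015 m and x of pin_tip in the frame of lock_hole between -0.006 and 0.006 m and y of pin_tip in the frame of lock_hole between -0.006 and 0.006 m and angle between the z axis of pin_tip and the z axis of lock_hole, either way round below 0.15 rad and velocity of joint tensioner between -0.05 and 0.05 rad/s); the robot touches nothing.
It fails at once if a bystander (screwdriver, nut driver, pot or seed jar) is moved by more than 25 mm (distance of any of screwdriver, nut_driver, pot, seed_jar from where it was at the start of the episode above 0.025 m).
It also fails if it takes over 48 s, if anything falls off the work surface, if the arm or the gripper's body presses on something with over 40 N, if the wrist force passes 120 N, or if a joint passes its speed limit or range.

## Robot

A 6-joint arm with a two-finger parallel gripper is mounted at the origin on the work surface. World frame = base frame: x ahead of the robot, y to its left, z up, the work surface at z = 0. Lengths are in m, angles in rad, forces in N, time in s.
With the tool pointing down it reaches from about 0.3 to 0.775 m from the base axis. Payload 14.6 kg.
Tool frame: the origin (TCP) lies at the very end of the fingers, on their centre line; the grasp point (between the pads) lies 19 mm behind it; z points along the fingers, y is the direction in which the jaws open and shut (so a half turn about z gives the same grasp; the last joint's range is limited). The gripper opens to 94 mm and grips with 3 to 60 N. Pads are 16 mm wide; open, the fingers measure 119 mm over their backs; the gripper's body (75 mm by 177 mm) begins 78 mm behind the grasp point.
Start: joints at [1.165, 0.3, 1.521, -0, 1.321, -0.067], TCP at [0.183, 0.519, 0.205] pointing down, gripper open.
Joint ranges: [-3.03, 3.03], [-0.79, 2.21], [0.23, 2.52], [-1.04, 4.18], [0, 3.07], [-2.55, 2.55]. Speed limits (rad/s): [2.22, 2.22, 2.57, 3.14, 3.14, 3.14].

## Interface

Orientations are given as a rotation vector (axis times angle).
In Python, from workcell import env gives the robot as it stands. The module is installed in compiled form; this text tells all that it offers.
- The arm moves only by the shell command python3 -m jog 'ROWS'. ROWS is JSON, a list of rows, each a list of 3 entries, a list of its own where there are three numbers: the turn, a rotation vector about the tool's x, y, z in rad, then the shift along the tool's x, y, z in mm, then the finger opening in mm, from 0 to 94. In form: [[[ax, ay, az], [dx, dy, dz], grip], ...]. A call has 1 to 12 rows; each row shifts and turns the commanded pose from where the row before left it, along the tool's axes as they then stand; what a row does not reach is not made up. A row lasts 1/12 s, in which the tool goes at most 41.7 mm and 7.16 degrees, less where a joint would pass 70% of its speed; a pose out of reach is approached as far as the arm can. A call with a gripper value outside its range is refused whole. The fingers move at their own pace and stop on an object; the grip force is fixed at half the most. Time passes only in rows, so rows that do not move let the fingers close. It gives the time, the measured TCP pose, the force and the opening at its end, in the units of the state.
- env.sense(): the state, without advancing time (a new reading comes with each control period).
- env.get_image(name): name is "scene" or "top" or "wrist"; returns the picture (400x640x3 uint8, blue, green, red); there is no depth.
- env.camera_info(name): a dict with "fovy" (degrees; the focal length in pixels is half the picture's height over the tangent of half this angle, whatever the lens; pixels are square), "cx", "cy" (the principal point, pixels), "R" (3x3) and "t" (3): a world point X has camera coordinates R X + t; the wrist camera has in their place "tool_from_camera" (4x4, takes a point from camera to tool coordinates, whose origin is the TCP and whose axes are the flange's). Camera axes: x right, y down, z forward; pixel columns grow to the right and rows downward; lengths in m; the calibration is good to about 2 mm. A picture is of the moment at which its call begins: read the wrist's pose just before it. camera_info takes no time and is no camera call.
- env.job_done(): hands the job in, once; it reports no verdict.
Trained networks look in the newest picture that a camera, given by its name, has taken for a name from the list of things; names that differ only in an ending like _2 or _b are one class to them, and where a whole thing is asked for, a point or a joint stands for the part that bears it (a point fixed in the world has none). Each returns a list of dicts, best first, with "score" (0 to 1); they miss things now and then, are a little off and sometimes report something else, mostly with a low value. They report only what shows in the picture. A call takes as long as a camera call. They do not tell look-alikes from the thing itself.
- env.look_for(camera, thing): "point" ([x, y, z] in m, in the coordinates of the camera as it stood for that picture, good to about 4 mm: the middle of the surface that is visible of it).
- env.outline_of(camera, thing): "pixels" (400x640 bool, what is visible of it).
The state is a dict: "clock": time; "q": joint angles; "dq": joint speeds; "effort": joint torques, N m; "tool_pos": TCP position; "tool_rot": TCP orientation; "wrist_force": force on the tool from outside, world axes, zero at the start; "torque": the same for the moment, N m; "grip_width": finger opening in m.
Only numpy, scipy, OpenCV 4.12 (cv2) and the standard library are available. Lean on these libraries where they do the work, as an engineer would, in place of code of your own. Each camera call takes 0.05 s, during which the arm holds its last target. There are 200 camera calls.

## Working session

There is one attempt and no reset: what is moved stays moved. The work goes in short steps, Python scripts to look and compute and a shell command to move; the robot and the scene stay as the last step left them, time stands still between calls to the robot, and variables do not carry over. Pictures are saved under pics/ and viewed, about 8 in all and at most 12, crops included, and the job is handed in when it is done.

```bash
mkdir -p pics; cat > h.py <<'E'
import numpy as np, cv2
from workcell import env
from scipy.spatial.transform import Rotation as Ro
np.set_printoptions(precision=4,suppress=True)
def cam(n):
    c=env.camera_info(n); f=200/np.tan(np.radians(c["fovy"])/2)
    if "R" in c: R=np.array(c["R"]);t=np.array(c["t"])
    else:
        s=env.sense();T=np.eye(4);T[:3,:3]=Ro.from_rotvec(s["tool_rot"]).as_matrix();T[:3,3]=s["tool_pos"]
        M=np.linalg.inv(T@np.array(c["tool_from_camera"]));R=M[:3,:3];t=M[:3,3]
    return f,c["cx"],c["cy"],R,t
def proj(C,X):
    f,cx,cy,R,t=C;p=R@np.array(X)+t;return np.array([cx+f*p[0]/p[2],cy+f*p[1]/p[2]])
def c2w(C,p): return C[3].T@(np.array(p)-C[4])
def ray(C,uv):
    f,cx,cy,R,t=C;return -R.T@t, R.T@np.array([(uv[0]-cx)/f,(uv[1]-cy)/f,1.])
def onplane(C,uv,p0,n):
    o,d=ray(C,uv);return o+d*(np.dot(np.array(p0)-o,n)/np.dot(d,n))
E
python3 - <<'E'
from h import *
ims=[]
for n in ["scene","top"]:
    C=cam(n); im=env.get_image(n); cv2.imwrite(f"pics/{n}0.png",im)
    print(n,"cam at",-C[3].T@C[4],"f",C[0])
    for th in ["pin_grip","tensioner_eye","lock_hole","tensioner_pivot","tumbler","tool_block","screwdriver","nut_driver","pot","seed_jar"]:
        for d in env.look_for(n,th)[:4]:
            w=c2w(C,d["point"]);print(th,round(d["score"],2),w,proj(C,w).round())
s=env.sense();print(s["clock"],s["tool_pos"],s["tool_rot"])
E
```

```text
scene cam at [0.9364 0.7054 0.981 ] f 386.09604464405044
pin_grip 0.97 [0.3339 0.3458 0.113 ] [459. 261.]
pin_grip 0.68 [0.4008 0.2091 0.0614] [405. 247.]
pin_grip 0.65 [0.4226 0.3129 0.0977] [424. 269.]
tensioner_eye 0.71 [ 0.5922 -0.0524  0.1402] [306. 197.]
lock_hole 0.8 [ 0.6483 -0.0597  0.1529] [288. 199.]
tensioner_pivot 0.68 [ 0.6437 -0.0609  0.1524] [289. 198.]
tumbler 0.84 [0.6978 0.0041 0.1495] [282. 220.]
tool_block 0.92 [0.5106 0.3357 0.061 ] [401. 297.]
screwdriver 0.58 [0.4916 0.318  0.1247] [406. 275.]
nut_driver 0.56 [0.5551 0.3263 0.1176] [388. 290.]
pot 0.57 [ 0.535  -0.4077  0.0939] [277. 142.]
pot 0.36 [0.5537 0.3248 0.1176] [388. 289.]
seed_jar 0.91 [0.76   0.2468 0.0903] [302. 307.]
seed_jar 0.23 [0.5105 0.3328 0.0603] [401. 296.]
top cam at [ 0.3736 -0.0361  1.1449] f 371.89818360307436
pin_grip 0.72 [0.3256 0.3402 0.123 ] [180. 287.]
pin_grip 0.72 [0.3694 0.1731 0.0179] [250. 269.]
pin_grip 0.55 [0.4215 0.2992 0.1084] [198. 251.]
tensioner_eye 0.65 [ 0.5916 -0.0564  0.1384] [326. 186.]
lock_hole 0.7 [ 0.634  -0.0716  0.1374] [331. 171.]
lock_hole 0.47 [0.4243 0.3022 0.1104] [197. 250.]
tensioner_pivot 0.73 [ 0.6364 -0.0723  0.1377] [331. 171.]
tumbler 0.57 [ 0.66   -0.0731  0.1528] [331. 161.]
tool_block 0.84 [0.4777 0.2999 0.0614] [204. 232.]
screwdriver 0.62 [0.4855 0.3082 0.1407] [192. 226.]
screwdriver 0.27 [0.7454 0.2156 0.1009] [232. 139.]
pot 0.85 [ 0.5429 -0.4455  0.0596] [457. 206.]
seed_jar 0.81 [0.7477 0.2175 0.1021] [231. 138.]
seed_jar 0.61 [0.4235 0.3031 0.1114] [197. 250.]
1.1 [0.1828 0.5187 0.2054] [0.5297 3.0966 0.    ]
```

```bash
python3 - <<'E'
import cv2,numpy as np
a=cv2.imread("pics/scene0.png");t=cv2.imread("pics/top0.png")
cv2.imwrite("pics/a1.png",cv2.resize(a[140:360,220:500],None,fx=2.7,fy=2.7,interpolation=cv2.INTER_CUBIC))
cv2.imwrite("pics/t1.png",cv2.resize(t[100:310,150:410],None,fx=2.8,fy=2.8,interpolation=cv2.INTER_CUBIC))
E
```

```text
(no output)
```

View pics/a1.png

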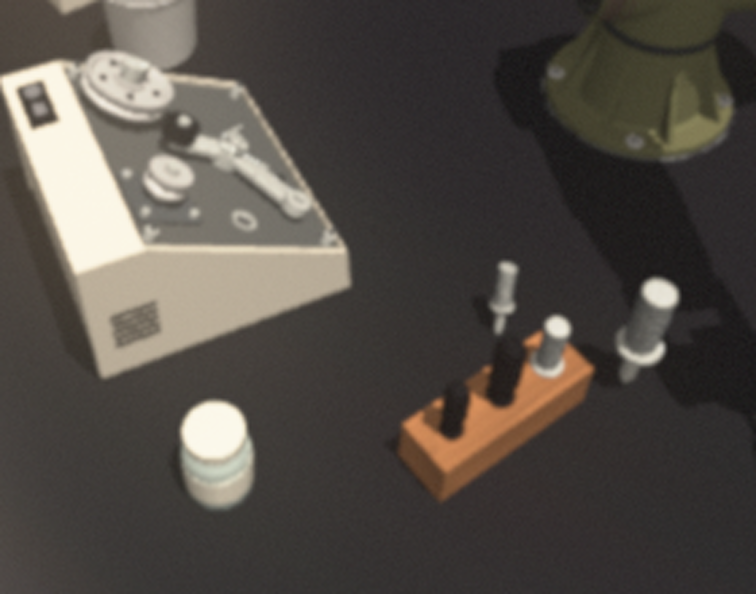

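View pics/t1.png

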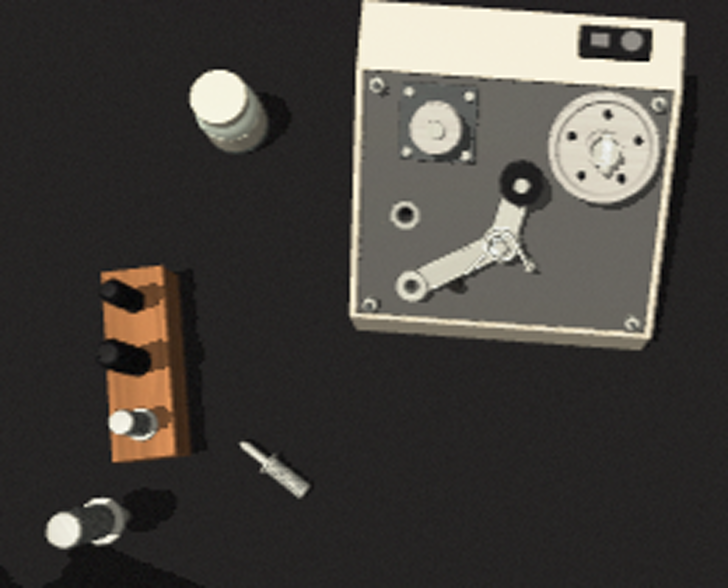

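Three look-alike pins in the scene view: a small one lying at (405,247), one standing in the tool block at (424,269), and a big one standing free at (459,261). The one in the block is middle-sized and stands where the description puts it. The eye is at scene (330,215) / top (297,202) and the lock hole ring is at scene (311,221) / top (295,176).

```bash
cat >> h.py <<'E'
def tri(C1,p1,C2,p2):
    A=[];b=[]
    for C,p in((C1,p1),(C2,p2)):
        o,d=ray(C,p);d/=np.linalg.norm(d);P=np.eye(3)-np.outer(d,d);A.append(P);b.append(P@o)
    A=np.vstack(A);b=np.hstack(b);x,r,_,_=np.linalg.lstsq(A,b,rcond=None);return x,np.sqrt(r)
def tool():
    s=env.sense();return np.array(s["tool_pos"]),Ro.from_rotvec(s["tool_rot"]).as_matrix(),s
E
python3 - <<'E'
from h import *
S=cam("scene");T=cam("top")
for n,s,t in [("eye",(297,203),(412,286)),("hole",(245,220),(405,214)),("FL",(328,237),(370,303)),("BL",(150,232),(377,86)),("FR",(235,92),(632,323)),("pintop",(558,327),(120,423)),("pinflange",(548,366),(141,424)),("sdtop",(508,343),(108,355)),("ndtop",(457,388),(106,292))]:
    print(n,*tri(S,np.array(s)/2.7+[220,140],T,np.array(t)/2.8+[150,100]))
p,R,s=tool();print(R)
E
```

```text
eye [0.5526 0.0255 0.1085] [0.0014]
hole [0.6222 0.0317 0.126 ] [0.0029]
FL [0.5389 0.0702 0.0876] [0.0019]
BL [0.7343 0.0524 0.1925] [0.0001]
FR [ 0.5152 -0.1992  0.0835] [0.0007]
pintop [0.4192 0.309  0.1261] [0.0012]
pinflange [0.42   0.3104 0.0597] [0.0027]
sdtop [0.4848 0.313  0.1513] [0.0022]
ndtop [0.5486 0.3227 0.137 ] [0.0024]
[[-0.9431  0.3324  0.    ]
 [ 0.3324  0.9431  0.    ]
 [ 0.      0.     -1.    ]]
```

```bash
python3 -m jog '[[[0,0,-0.107],[0,0,0],94],[[0,0,-0.107],[0,0,0],94],[[0,0,-0.107],[0,0,0],94],[[0,0,-0.107],[0,0,0],94],[[0,0,0],[-27.2,-28.6,-3],94],[[0,0,0],[-27.2,-28.6,-3],94],[[0,0,0],[-27.2,-28.6,-3],94],[[0,0,0],[-27.2,-28.6,-3],94],[[0,0,0],[-27.2,-28.6,-3],94],[[0,0,0],[-27.2,-28.6,-3],94],[[0,0,0],[-27.2,-28.6,-3],94],[[0,0,0],[-27.2,-28.6,-3],94]]'
python3 - <<'E'
from h import *
p,R,s=tool();C=cam("wrist");im=env.get_image("wrist");cv2.imwrite("pics/w1.png",im)
print(p,R,s["clock"],s["q"],"cam",-C[3].T@C[4])
for d in env.look_for("wrist","pin_grip"): w=c2w(C,d["point"]);print(d["score"],w,proj(C,w))
print("expected top/flange px",proj(C,[.4192,.309,.126]),proj(C,[.42,.3104,.06]))
E
```

```text
clock: 2.1
tool_pos: [0.4211, 0.3086, 0.2298]
tool_rot: [-0.14, 3.138, 0.0]
wrist_force: [0.2, 1.6, -0.4]
grip_width: 0.0939
[0.4211 0.3086 0.2298] [[-0.996  -0.0891  0.0003]
 [-0.0891  0.996   0.0002]
 [-0.0003  0.0002 -1.    ]] 2.1 [ 0.5624  0.2187  1.5658  0.      1.3567 -1.0976] cam [0.3407 0.3009 0.4088]
0.94 [0.2617 0.4078 0.035 ] [429.8605  33.9846]
0.93 [0.4156 0.3097 0.1275] [324.1618 189.7186]
0.69 [0.3657 0.1741 0.0211] [211.2122 114.6957]
expected top/flange px [323.0564 193.0887] [324.0405 177.8017]
```

View pics/w1.png

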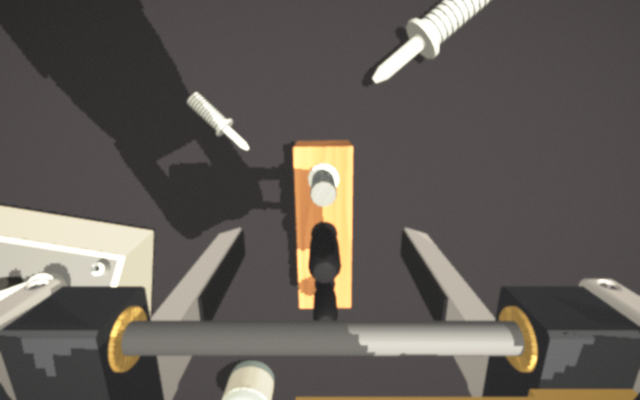

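The wrist view shows the wooden block with the flanged metal pin at (323,185), a bigger one lying at (425,40) and a smaller one at (215,118). The pin in the block is therefore the middle-sized one, and the networks agree to within 4 mm.

```bash
python3 -m jog '[[[0,0,0],[1.7,1,36],94],[[0,0,0],[0,0,36],94],[[0,0,0],[0,0,36],94],[[0,0,0],[0,0,34],94],[[0,0,0],[0,0,0],20],[[0,0,0],[0,0,0],20],[[0,0,0],[0,0,0],20],[[0,0,0],[0,0,0],20],[[0,0,0],[0,0,0],20],[[0,0,0],[0,0,0],20],[[0,0,0],[0,0,0],20],[[0,0,0],[0,0,0],20]]'
```

```text
clock: 3.2
tool_pos: [0.4183, 0.3112, 0.0879]
tool_rot: [-0.14, 3.138, 0.001]
wrist_force: [-0.4, 0.3, -0.1]
grip_width: 0.044
```

```bash
python3 -m jog '[[[0,0,0],[0,0,0],10],[[0,0,0],[0,0,0],10],[[0,0,0],[0,0,0],10],[[0,0,0],[0,0,0],10],[[0,0,0],[0,0,0],10],[[0,0,0],[0,0,0],10],[[0,0,0],[0,0,-20],10],[[0,0,0],[0,0,-30],10],[[0,0,0],[0,0,-40],10],[[0,0,0],[0,0,-40],10],[[0,0,0],[0,0,-20],10],[[0,0,0],[0,0,0],10]]'
```

```text
clock: 4.2
tool_pos: [0.4192, 0.3121, 0.242]
tool_rot: [-0.14, 3.132, 0.006]
wrist_force: [0.4, -0.0, -1.9]
grip_width: 0.0235
```

```bash
python3 -m jog '[[[0,0,0],[-5.2,-39.5,-1.4],10],[[0,0,0],[-5.2,-39.5,-1.4],10],[[0,0,0],[-5.2,-39.5,-1.4],10],[[0,0,0],[-5.2,-39.5,-1.4],10],[[0,0,0],[-5.2,-39.5,-1.4],10],[[0,0,0],[-5.2,-39.5,-1.4],10],[[0,0,0],[-5.2,-39.5,-1.4],10],[[0,0,0.1166],[0,0,0],10],[[0,0,0.1166],[0,0,0],10],[[0,0,0.1166],[0,0,0],10],[[0,0,0.1166],[0,0,0],10],[[0,0,0.1166],[0,0,0],10]]'
python3 -m jog '[[[0,0,0.1166],[0,0,0],10],[[0,0,0.1166],[0,0,0],10],[[0,0,0.1166],[0,0,0],10],[[0,0,0.1166],[0,0,0],10],[[0,0,0.1166],[0,0,0],10],[[0,0,0.1166],[0,0,0],10],[[0,0,0.1166],[0,0,0],10],[[0,0,0.1166],[0,0,0],10],[[0,0,0.1166],[0,0,0],10],[[0,0,0.1166],[0,0,0],10]]'
python3 -m jog '[[[-0.1222,0,0],[0,0,0],10],[[-0.1222,0,0],[0,0,0],10],[[-0.1222,0,0],[0,0,0],10],[[-0.1222,0,0],[0,0,0],10],[[0,0,0],[0,0,0],10]]'
python3 - <<'E'
from h import *
p,R,s=tool();C=cam("wrist");im=env.get_image("wrist");cv2.imwrite("pics/w2.png",im)
print(p,R,s["clock"],s["q"],s["grip_width"])
n=np.array([-np.sin(np.radians(28))*.996,np.sin(np.radians(28))*.089,np.cos(np.radians(28))])
print("z.n",R[:,2]@n)
for th in ["tensioner_eye","lock_hole","tensioner_pivot","pin_tip","pin_grip"]:
  for d in env.look_for("wrist",th)[:3]: w=c2w(C,d["point"]);print(th,d["score"],w,proj(C,w))
print(proj(C,[.5526,.0255,.1085]),proj(C,[.6222,.0317,.126]),"nose",proj(C,p+R[:,2]*.074))
E
```

```text
clock: 5.2
tool_pos: [0.4786, 0.039, 0.2455]
tool_rot: [-0.776, -3.042, 0.0]
wrist_force: [-0.4, 0.0, -2.3]
grip_width: 0.0235
clock: 6.03
tool_pos: [0.4786, 0.0391, 0.2455]
tool_rot: [-2.323, -2.113, 0.002]
wrist_force: [0.4, -0.2, -1.8]
grip_width: 0.0234
clock: 6.45
tool_pos: [0.4764, 0.0393, 0.2441]
tool_rot: [2.022, 1.852, 0.464]
wrist_force: [-1.4, 0.4, -2.9]
grip_width: 0.0237
[0.4764 0.0393 0.2441] [[ 0.0879  0.8784  0.4697]
 [ 0.9961 -0.0776 -0.0414]
 [ 0.0001  0.4715 -0.8819]] 6.45 [ 0.0398 -0.1661  2.0022 -0.0822  0.8196  0.1691] 0.02373518014008767
z.n -0.9999901784252755
tensioner_eye 0.56 [ 0.6034 -0.0594  0.1428] [385.9489 257.343 ]
tensioner_eye 0.36 [0.7394 0.209  0.0588] [425.5227  11.0669]
lock_hole 0.91 [0.6475 0.0034 0.144 ] [416.9387 196.5285]
tensioner_pivot 0.82 [0.6482 0.0031 0.1431] [416.8051 196.437 ]
pin_tip 0.96 [0.4632 0.042  0.2706] [324.1451 263.3206]
pin_tip 0.91 [0.3664 0.1783 0.017 ] [88.0667 47.8991]
pin_grip 0.71 [ 0.5633 -0.3703  0.0095] [321.1646 392.7226]
pin_grip 0.66 [0.4654 0.045  0.2762] [332.8745 261.3064]
pin_grip 0.59 [0.3685 0.1744 0.0222] [91.302 51.701]
[326.408  187.9487] [388.4259 173.318 ] nose [322.6043 204.7884]
```

View pics/w2.png

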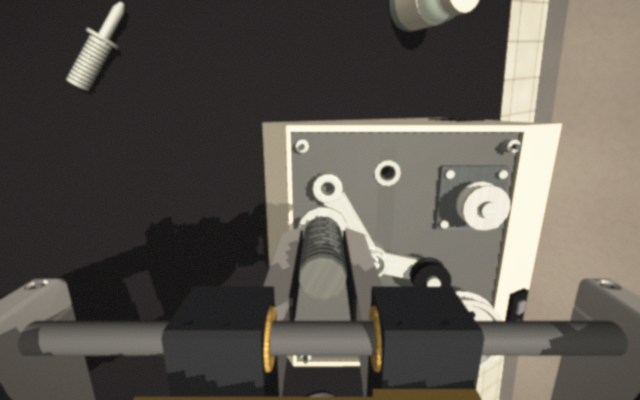

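```bash
cat > fit.py <<'E'
from h import *
from scipy.optimize import least_squares
a=np.radians(28);n=np.array([-np.sin(a)*.996,np.sin(a)*.089,np.cos(a)]);u=np.array([np.cos(a)*.996,-np.cos(a)*.089,np.sin(a)]);v=np.cross(n,u)
def ring(im,p,r):
    x,y=map(int,np.round(p));g=cv2.cvtColor(im,cv2.COLOR_BGR2GRAY)[y-r:y+r+1,x-r:x+r+1]
    g=cv2.resize(g,None,fx=8,fy=8,interpolation=cv2.INTER_CUBIC)
    _,b=cv2.threshold(g,0,255,cv2.THRESH_OTSU);cs,h=cv2.findContours(b,cv2.RETR_CCOMP,cv2.CHAIN_APPROX_NONE)
    out=[]
    for c,hh in zip(cs,h[0]):
        if hh[3]>=0 and len(c)>=5:
            m=c.reshape(-1,2).mean(0);out.append((np.hypot(*(m-g.shape[0]/2)),m,len(c)))
    if not out:return None
    _,m,l=min(out,key=lambda t:t[0]);return (m+.5)/8-.5+[x-r,y-r]
E
python3 - <<'E'
from fit import *
S=cam("scene");T=cam("top");W=cam("wrist")
obs=[]
for f,C,e,h,r in [("scene0",S,(330,215.2),(310.7,221.5),7),("top0",T,(297.1,202.1),(294.6,176.4),7),("w2",W,(327,187.5),(388,173),12)]:
    im=cv2.imread(f"pics/{f}.png");re,rh=ring(im,e,r),ring(im,h,r);print(f,re,rh)
    w=.25 if f=='scene0' else .4 if f=='top0' else 1
    obs.append((C,re if re is not None else e,rh if rh is not None else h,w))
def res(x):
    e=x[0]*u+x[1]*v+(x[4]+.026)*n;h=x[2]*u+x[3]*v+x[4]*n;r=[]
    for C,pe,ph,w in obs: r+=[*(proj(C,e)-pe),*(proj(C,h)-ph)]
    return np.array(r+[(np.hypot(x[0]-x[2],x[1]-x[3])-.0686)/.001])
e0=np.array([.5526,.0255,.1085]);h0=np.array([.6222,.0317,.126])
x0=[e0@u,e0@v,h0@u,h0@v,h0@n]
s=least_squares(res,x0);x=s.x;print(x,s.fun.round(1))
E=x[0]*u+x[1]*v+(x[4]+.026)*n;H=x[2]*u+x[3]*v+x[4]*n;print("eye",E,"hole",H)
p,R,_=tool()
for nm,P in(("eye",E),("hole",H)): print(nm,"in tool mm",(R.T@(P-p))*1000)
E
```

```text
scene0 None [309.8179 221.4411]
top0 [296.4364 201.6984] [294.2312 176.242 ]
w2 [327.6006 188.1778] [387.3278 172.4506]
[ 0.5393  0.0759  0.6067  0.087  -0.1803] [-0.3 -1.6 -0.8  0.4 -0.2  0.   0.1 -0.4 -0.4 -0.3 -0.  -0.1 -0.3]
eye [0.5532 0.0268 0.117 ] hole [0.6256 0.0315 0.1256]
eye in tool mm [ -5.4022   4.827  149.8318]
hole in tool mm [  5.7152  72.2436 175.7035]
```

```bash
python3 -m jog '[[[0,0,0],[-2.7,2.4,20],10],[[0,0,0],[-2.7,2.4,20],10],[[0,0,0],[0,0,16],10],[[0,0,0],[0,0,0],10],[[0,0,0],[0,0,0],10]]'
python3 - <<'E'
from fit import *
p,R,s=tool();W=cam("wrist");im=env.get_image("wrist");S=cam("scene");T=cam("top");i2=env.get_image("scene");i3=env.get_image("top")
cv2.imwrite("pics/w3r.png",im);cv2.imwrite("pics/s3r.png",i2);cv2.imwrite("pics/t3r.png",i3)
E=np.array([.5532,.0268,.117])
print(R.T@(E-p)*1000)
for nm,C in(("w",W),("s",S),("t",T)):
    print(nm,"eye",proj(C,E))
    for z in(-.038,.028,.074): print(z,[proj(C,p+R@[x,0,z]).round(1) for x in(-.003,0,.003)])
def crop(i,c,r,f): x,y=c;return cv2.resize(i[y-r:y+r,x-r:x+r],(400,400),interpolation=cv2.INTER_CUBIC)
ec=lambda C:proj(C,E).round().astype(int)
cv2.imwrite("pics/c3.png",np.hstack([crop(i2,ec(S),40,5),crop(im,(322,220),80,2.5)]))
E
```

```text
clock: 7.17
tool_pos: [0.509, 0.0307, 0.1995]
tool_rot: [2.027, 1.853, 0.459]
wrist_force: [0.1, -0.3, -2.5]
grip_width: 0.0237
[ 0.0934  0.7382 93.6525]
w eye [323.4332 197.9227]
-0.038 [array([322.7, 279.8]), array([322.7, 274.3]), array([322.7, 268.8])]
0.028 [array([322.6, 229.2]), array([322.6, 225.1]), array([322.6, 221. ])]
0.074 [array([322.6, 208.3]), array([322.6, 204.8]), array([322.6, 201.3])]
s eye [329.6899 213.6172]
-0.038 [array([348.9, 178.7]), array([349.4, 179.4]), array([349.9, 180. ])]
0.028 [array([338.9, 196.4]), array([339.3, 197. ]), array([339.8, 197.7])]
0.074 [array([332.2, 208.1]), array([332.6, 208.7]), array([333.1, 209.4])]
t eye [296.287  201.7148]
-0.038 [array([292.5, 218.5]), array([291.3, 218.4]), array([290.1, 218.3])]
0.028 [array([295.1, 209.7]), array([294. , 209.6]), array([292.8, 209.6])]
0.074 [array([296.7, 204.2]), array([295.6, 204.2]), array([294.6, 204.1])]
```

View pics/c3.png

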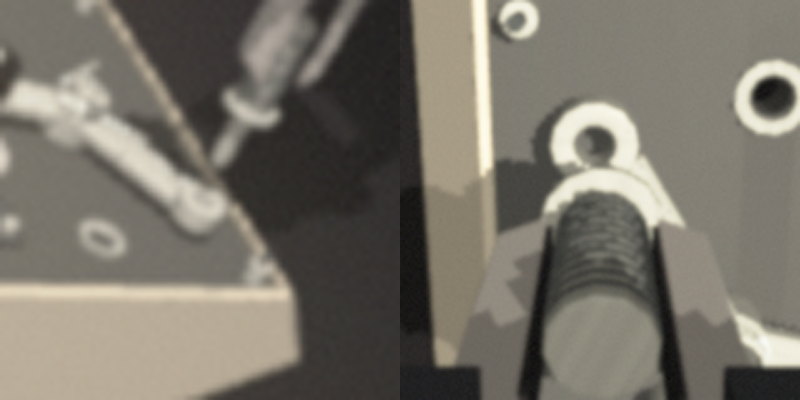

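The crops show the pin nose at scene (333,207) just above the eye at (331,214). In the wrist view the eye hole is at (321,199), and the pin sits about 2 mm off the tool axis in x. I'll correct by about 1.5 mm in x and −1 mm in y, then insert.

```bash
python3 -m jog '[[[0,0,0],[1.5,-1.2,6],10],[[0,0,0],[0,0,8],10],[[0,0,0],[0,0,6],10],[[0,0,0],[0,0,5],10],[[0,0,0],[0,0,0],10]]'
```

```text
clock: 7.73
tool_pos: [0.5196, 0.0313, 0.1761]
tool_rot: [2.026, 1.853, 0.46]
wrist_force: [-0.0, 1.0, -2.0]
grip_width: 0.0235
```

```bash
python3 -m jog '[[[0,0,0],[0,0,4],10],[[0,0,0],[0,0,4],10],[[0,0,0],[0,0,3],10],[[0,0,0],[0,0,0],10]]'
python3 - <<'E'
from fit import *
p,R,s=tool();print(R.T@np.array(s["wrist_force"]))
E=np.array([.5532,.0268,.117]);print("eye rel",R.T@(E-p)*1000, s["q"])
i2=env.get_image("scene");im=env.get_image("wrist")
def crop(i,c,r): x,y=c;return cv2.resize(i[y-r:y+r,x-r:x+r],(400,400),interpolation=cv2.INTER_CUBIC)
cv2.imwrite("pics/c4.png",np.hstack([crop(i2,(330,210),30),crop(im,(322,220),80)]))
E
```

```text
clock: 8.07
tool_pos: [0.5248, 0.0309, 0.167]
tool_rot: [2.025, 1.853, 0.461]
wrist_force: [-1.3, 0.4, -2.8]
grip_width: 0.0233
[ 0.271  -2.4885  1.8472]
eye rel [-1.5144  1.8539 57.5972] [ 0.014   0.0435  1.9968 -0.0835  0.6173  0.1592]
```

View pics/c4.png

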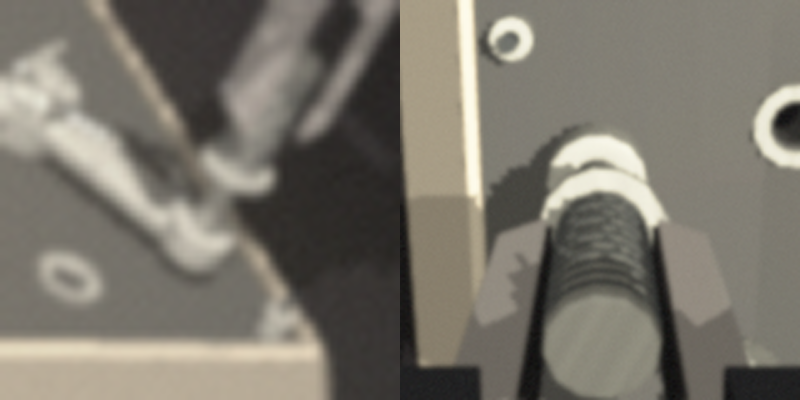

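The pin's nose is in the bush: in the scene crop the shank enters the bush at about (210,225), and there is no side force. Next I'll refine the hole and work out the arc.

```bash
python3 - <<'E'
from fit import *
p,R,s=tool()
W=cam("wrist");im=env.get_image("wrist");f,cx,cy,Rc,t=W
H=np.array([.6256,.0315,.1256])
print("pred hole now",proj(W,H),"seen",ring(im,proj(W,H),13))
# w3r pose
c=env.camera_info("wrist");Tm=np.eye(4);Tm[:3,:3]=Ro.from_rotvec([2.027,1.853,.459]).as_matrix();Tm[:3,3]=[.509,.0307,.1995]
M=np.linalg.inv(Tm@np.array(c["tool_from_camera"]));W3=(f,cx,cy,M[:3,:3],M[:3,3])
i3=cv2.imread("pics/w3r.png");r3=ring(i3,proj(W3,H),13);print("w3",proj(W3,H),r3)
rn=ring(im,proj(W,H),13)
for C,r in((W3,r3),(W,rn)):
    if r is not None: print("hole on deck plane, tool mm",R.T@(onplane(C,r,H,n)-p)*1000)
print("prior",R.T@(H-p)*1000)
e=np.array([.5393,.0759]);piv=np.array([.5883,-.0112]);r0=e-piv
P3=piv[0]*u+piv[1]*v+(-.1803+.03)*n;print("pivot top px",proj(cam("top"),P3))
for th in np.arange(0,.75,.1):
    cc,ss=np.cos(-th),np.sin(-th);q=np.array([[cc,-ss],[ss,cc]])@r0-r0;w=q[0]*u+q[1]*v;print(round(th,2),(R.T@w*1000).round(1))
E
```

```text
pred hole now [404.7591 190.2679] seen None
w3 [394.6763 178.8339] None
prior [ 9.5863 69.0883 84.0608]
pivot top px [328.5079 187.5707]
0.0 [0. 0. 0.]
0.1 [ 4.5  8.9 -0. ]
0.2 [ 8.  18.3 -0. ]
0.3 [10.6 27.9 -0. ]
0.4 [12.2 37.8 -0. ]
0.5 [12.8 47.8 -0. ]
0.6 [12.4 57.7 -0. ]
0.7 [11.1 67.6 -0. ]
```

```bash
python3 -m jog '[[[0,0,0],[0,0,4],10],[[0,0,0],[0,0,0],10],[[0,0,0],[4.5,8.9,0],10],[[0,0,0],[3.5,9.4,0],10],[[0,0,0],[2.6,9.6,0],10],[[0,0,0],[0,0,0],10]]'
python3 - <<'E'
from fit import *
p,R,s=tool();print(R.T@np.array(s["wrist_force"]),R.T@(p-[.5248,.0309,.167])*1000)
E
python3 -m jog '[[[0,0,0],[1.6,9.9,0],10],[[0,0,0],[0.6,10,0],10],[[0,0,0],[-0.4,9.9,0],10],[[0,0,0],[-1.3,9.3,0],10],[[0,0,0],[0,0,0],10],[[0,0,0],[0,0,0],10]]'
python3 - <<'E'
from fit import *
p,R,s=tool();print(R.T@np.array(s["wrist_force"]),R.T@(p-[.5248,.0309,.167])*1000,np.array(s["torque"]))
print(s["q"])
i2=env.get_image("scene");im=env.get_image("wrist");i3=env.get_image("top")
cv2.imwrite("pics/s5r.png",i2);cv2.imwrite("pics/w5r.png",im)
def crop(i,c,r): x,y=c;return cv2.resize(i[y-r:y+r,x-r:x+r],(400,400),interpolation=cv2.INTER_CUBIC)
cv2.imwrite("pics/c5.png",np.hstack([crop(i2,(312,212),35),crop(im,(322,220),80)]))
E
```

```text
clock: 8.72
tool_pos: [0.5526, 0.0393, 0.1771]
tool_rot: [2.025, 1.853, 0.461]
wrist_force: [-4.6, 0.8, -3.9]
grip_width: 0.0238
[ 0.3473 -5.8944  1.2781] [10.7982 28.5648  3.6812]
clock: 9.22
tool_pos: [0.5856, 0.0367, 0.1945]
tool_rot: [2.027, 1.853, 0.46]
wrist_force: [-7.0, 2.3, -4.9]
grip_width: 0.0235
[ 1.6734 -8.6712  0.983 ] [11.185  65.9493  3.8005] [0.6353 2.2819 0.2029]
[ 0.0245  0.1465  1.8122 -0.0819  0.701   0.1634]
```

View pics/c5.png

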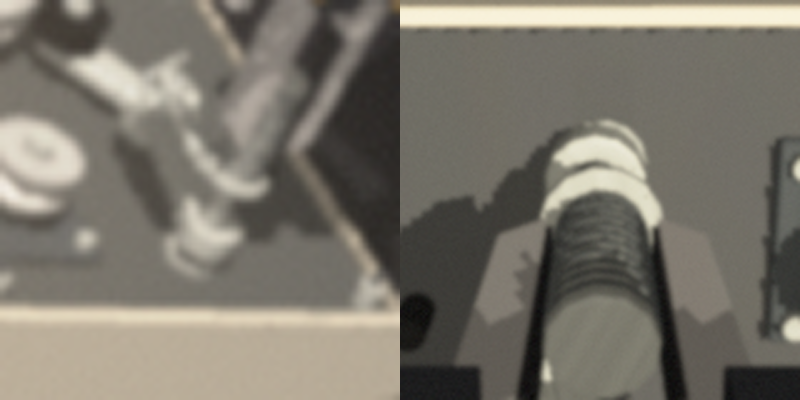

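The arm has swung. The wrist crop shows the hole ring peeking out up-slope at about (640,140), so the pin is about 1.7 mm short. I'll correct that and press down in small steps.

```bash
python3 -m jog '[[[0,0,0],[0,1.7,0],10],[[0,0,0],[0,0,4],10],[[0,0,0],[0,0,4],10],[[0,0,0],[0,0,3],10],[[0,0,0],[0,0,3],10],[[0,0,0],[0,0,0],10]]'
python3 - <<'E'
from fit import *
p,R,s=tool();print(R.T@np.array(s["wrist_force"]),R.T@(p-[.5248,.0309,.167])*1000,np.array(s["torque"]))
E
```

```text
clock: 9.87
tool_pos: [0.5935, 0.0361, 0.1828]
tool_rot: [2.026, 1.854, 0.46]
wrist_force: [-5.8, 2.6, -5.5]
grip_width: 0.0234
[ 2.0383 -7.8223  2.0449] [11.2639 67.4875 17.8205] [0.5766 2.1541 0.1681]
```

```bash
python3 -m jog '[[[0,0,0],[0,0,3],10],[[0,0,0],[0,0,3],10],[[0,0,0],[0,0,3],10],[[0,0,0],[0,0,0],10]]'
python3 - <<'E'
from fit import *
p,R,s=tool();print(R.T@np.array(s["wrist_force"]),R.T@(p-[.5248,.0309,.167])*1000,np.array(s["torque"]))
E
```

```text
clock: 10.2
tool_pos: [0.5977, 0.0357, 0.1749]
tool_rot: [2.026, 1.854, 0.46]
wrist_force: [-6.3, 2.7, -5.4]
grip_width: 0.0237
[ 2.1307 -8.2461  1.7425] [11.2648 67.5388 26.7628] [0.5471 2.1094 0.2209]
```

```bash
python3 -m jog '[[[0,0,0],[0,0,2],10],[[0,0,0],[0,0,2],10],[[0,0,0],[0,0,0],10]]'
python3 - <<'E'
from fit import *
p,R,s=tool();print(R.T@np.array(s["wrist_force"]),R.T@(p-[.5248,.0309,.167])*1000)
i2=env.get_image("scene");im=env.get_image("wrist")
def crop(i,c,r): x,y=c;return cv2.resize(i[y-r:y+r,x-r:x+r],(400,400),interpolation=cv2.INTER_CUBIC)
cv2.imwrite("pics/c6.png",np.hstack([crop(i2,(312,212),35),crop(im,(322,220),80)]))
E
```

```text
clock: 10.45
tool_pos: [0.5996, 0.0356, 0.1715]
tool_rot: [2.026, 1.853, 0.46]
wrist_force: [-6.0, 3.0, -5.0]
grip_width: 0.0234
[ 2.4351 -7.8664  1.4621] [11.2762 67.6155 30.6377]
```

View pics/c6.png

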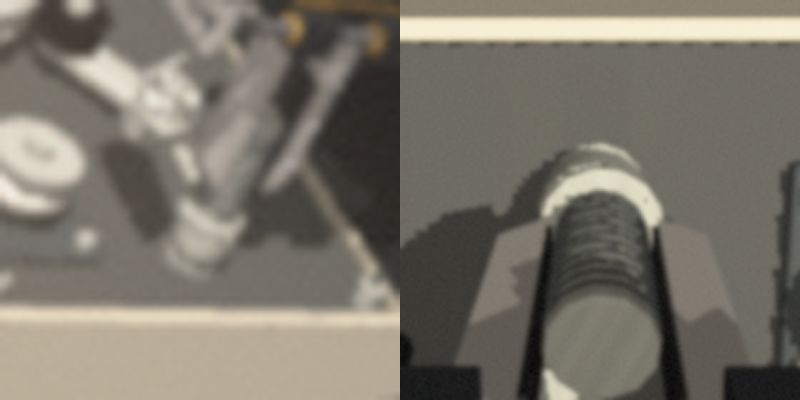

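The flange is almost on the bush. I'll continue until it makes contact.

```bash
python3 -m jog '[[[0,0,0],[0,0,2],10],[[0,0,0],[0,0,1.5],10],[[0,0,0],[0,0,0],10]]'
python3 -m jog '[[[0,0,0],[0,0,1.5],10],[[0,0,0],[0,0,1.5],10],[[0,0,0],[0,0,0],10]]'
python3 - <<'E'
from fit import *
p,R,s=tool();print(R.T@np.array(s["wrist_force"]),R.T@(p-[.5248,.0309,.167])*1000)
E
```

```text
clock: 10.8
tool_pos: [0.6012, 0.0354, 0.1698]
tool_rot: [2.025, 1.853, 0.461]
wrist_force: [-18.6, 2.3, 10.3]
grip_width: 0.0239
clock: 11.05
tool_pos: [0.6026, 0.0354, 0.1687]
tool_rot: [2.024, 1.852, 0.462]
wrist_force: [-34.5, 2.2, 26.9]
grip_width: 0.0235
[ -0.8405 -17.8661 -39.9847] [11.3393 68.8386 34.7589]
```

Contact came at about the expected depth, with the flange on the bush. I'll relieve the press and open.

```bash
python3 -m jog '[[[0,0,0],[0,0,-2.8],10],[[0,0,0],[0,0,0],10]]'
python3 -m jog '[[[0,0,0],[0,0,0],30],[[0,0,0],[0,0,0],40],[[0,0,0],[0,0,0],50],[[0,0,0],[0,0,0],60],[[0,0,0],[0,0,0],60],[[0,0,0],[0,0,0],60]]'
python3 - <<'E'
from fit import *
p,R,s=tool();print(R.T@np.array(s["wrist_force"]),R.T@(p-[.5248,.0309,.167])*1000)
E
```

```text
clock: 11.22
tool_pos: [0.6012, 0.0354, 0.169]
tool_rot: [2.025, 1.853, 0.461]
wrist_force: [-8.0, 2.8, -1.2]
grip_width: 0.0233
clock: 11.72
tool_pos: [0.6028, 0.0351, 0.1698]
tool_rot: [2.024, 1.851, 0.463]
wrist_force: [-0.8, -0.2, 0.3]
grip_width: 0.0591
[-0.288  -0.5456 -0.6815] [11.0984 69.5423 33.9416]
```

Released with no residual force. Now I'll back off along the tool axis and look.

```bash
python3 -m jog '[[[0,0,0],[0,0,-20],60],[[0,0,0],[0,0,-30],60],[[0,0,0],[0,0,-35],60],[[0,0,0],[0,0,-35],60],[[0,0,0],[0,0,0],60],[[0,0,0],[0,0,0],60]]'
python3 - <<'E'
from fit import *
p,R,s=tool();print(p,s["wrist_force"],s["clock"])
W=cam("wrist");S=cam("scene");im=env.get_image("wrist");i2=env.get_image("scene")
H=np.array([.6256,.0315,.1256])
for nm,C in(("w",W),("s",S)): print(nm,"mouth",proj(C,H),"flange top",proj(C,H+.030*n),"grip top",proj(C,H+.092*n),"if 6mm up",proj(C,H+.098*n))
def crop(i,c,r): x,y=c;return cv2.resize(i[y-r:y+r,x-r:x+r],(400,400),interpolation=cv2.INTER_CUBIC)
c=proj(W,H+.05*n).round().astype(int);print(c)
cv2.imwrite("pics/c7.png",np.hstack([crop(i2,(312,205),35),crop(im,c,90)]))
E
```

```text
clock: 12.22
tool_pos: [0.5467, 0.0402, 0.2774]
tool_rot: [2.022, 1.85, 0.466]
wrist_force: [0.3, -0.5, 0.4]
grip_width: 0.0599
[0.5467 0.0402 0.2774] [ 0.3442 -0.5229  0.4015] 12.2167
w mouth [320.8469 179.8173] flange top [320.8371 186.5012] grip top [320.8101 204.8263] if 6mm up [320.8069 207.0372]
s mouth [308.9872 221.8531] flange top [313.0984 214.2933] grip top [321.9591 197.9998] if 6mm up [322.8438 196.3729]
[321 192]
```

View pics/c7.png

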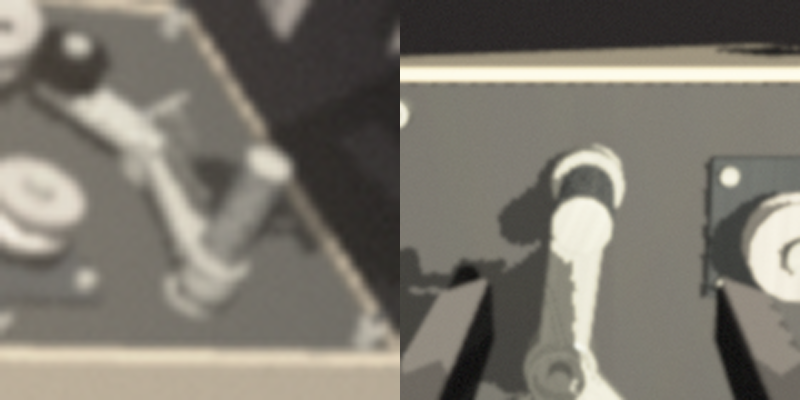

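```bash
python3 -m jog '[[[0,0,0],[0,0,-30],60],[[0,0,0],[0,0,-30],60],[[0,0,0],[0,0,0],60],[[0,0,0],[0,0,0],60],[[0,0,0],[0,0,0],60]]'
python3 - <<'E'
from fit import *
i=[]
for k in range(2):
    i.append(env.get_image("scene"))
    if k==0: [env.get_image("top") for _ in range(20)]
d=np.abs(i[0][180:240,280:340].astype(int)-i[1][180:240,280:340]);print("diff mean/max",d.mean(),d.max())
T=i[1];cv2.imwrite("pics/c8.png",cv2.resize(T[185:235,290:340],(600,600),interpolation=cv2.INTER_CUBIC))
E
```

```text
clock: 12.73
tool_pos: [0.5184, 0.0425, 0.3264]
tool_rot: [2.026, 1.853, 0.46]
wrist_force: [-0.2, 0.6, -0.6]
grip_width: 0.0601
diff mean/max 1.027962962962963 9
```

View pics/c8.png

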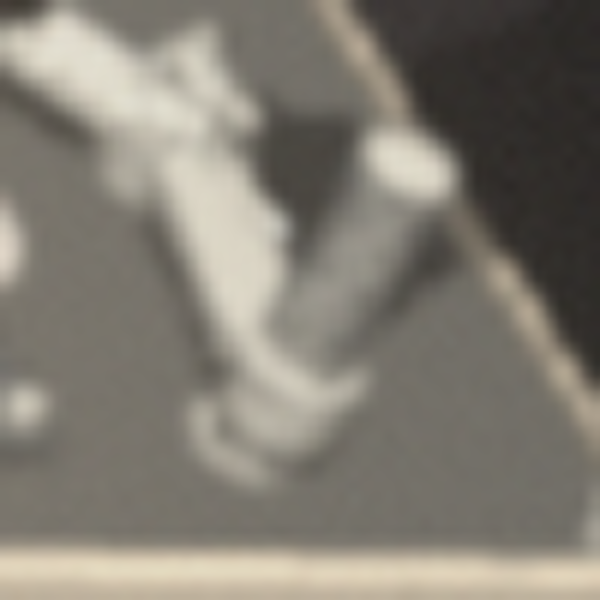

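The flange (310,395) sits on the bush directly above the hole ring, with no shank showing. Nothing moved over one second, so I'm handing in.

```bash
python3 -c "
from h import *
print(env.job_done(), env.sense()['clock'])"
```

```text
the job is handed in; nothing more can be done
the job is handed in; nothing more can be done
```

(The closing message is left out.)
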